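# Press a stopper by counted clicks and hold it

### The job

Clamp the bottle by swinging the blue-posted clamp lever round until its arm lies over the yellow line. Then pull the ratchet lever over by its red knob, counting four clicks and no more, to press the stopper in, and finish still holding the knob there with the gripper: the lever springs back if let go. Leave the other things on the bench where they are.

Things in the scene. Friction and masses are not known exactly. Their poses are not given: they have to be found in the camera images.
- press: Stopper press fixed to the table: grey base plate 290 x 350 x 18 mm with an amber bottle (60 mm across, rim 172 mm up). Origin on the table under the bottle's axis; z up, x away from the robot at yaw 0, y left. Steel column at x 100 mm, green head over the bottle, z 248 to 283 mm, x -30 to 120; ram rod up to 320 mm. Clamp lever at the left (+y), ratchet lever at the right (-y).
- clamp_lever (a joint): Bottle clamp lever: flat aluminium arm turning about the bottle's upright axis. At 0 the arm points 80 degrees left of the press's x axis; grows anticlockwise from above, towards the robot, to a stop at 1.1 rad. Stays where left; takes about 2 N at the post. The arm lies over the yellow line at 0.873 rad. White ticks every 15 degrees.
- yellow_line (a point): Point on the yellow line painted on the base plate, 9 mm wide, radial from the bottle's axis, 70 to 155 mm out. This point is 120 mm out, 20 mm above the table: straight below the blue post when the clamp lever is right.
- blue_post (a point): Blue upright round post at the end of the clamp lever, the thing to move it by: 20 mm across, 60 mm tall. Point at its middle, 65 mm above the table, 120 mm from the bottle's axis.
- ratchet_lever (a joint): Ratchet lever, swings in an upright plane about the press's y axis direction. 0: at rest, leaning 0.40 rad to the press's +x; grows as the knob comes towards the robot, up and over; stop 1.15 rad. Free travel first, about a third of a radian, then six clicks 0.16 rad apart, each as a plunger passes the crest of a tooth; the notch's middle is half a spacing past the crest. A spring returns it to rest when let go.
- ratchet_arm: The ratchet lever itself. Origin on its pivot, z axis along it to the knob, y along the pivot: x -30, y -145, z 75 mm in the press's frame. The knob is 160 mm from it. Pull felt at the knob, fingers turning with the lever: spring 4 to 5 N; on each tooth it jumps up by about 2 N (to 8 N at most), passes the crest and sinks by 3 to 5 N into the notch, then jumps again on the next tooth.
- red_knob (a point): Red drum knob at the end of the ratchet lever, the thing to hold it by: 30 mm across, 32 mm long along the lever's pivot direction (y), flat ends. Point at its centre, 160 mm from the lever's axis, 222 mm above the table at rest, 235 mm at its highest. Below it a bar 14 by 8 mm.
- stopper (a joint): Wooden-headed cork stopper in the bottle's mouth: how far it is pushed down, in m. 0: head 14.5 mm above the rim; 0.0145: on the rim. Only the ram moves it (20 mm per rad of the ratchet lever, meeting it at about 0.3 rad); it stays where left. Four clicks bring it to 0.010 to 0.0125.
- spare_a: Spare stopper, head 28 mm across, 32 mm tall, standing on its head on the base plate behind, beside the column at the left. Origin under its centre. Bystander.
- spare_b: Spare stopper, as the other, at the right of the column. Bystander.
- bottle_amber: Corked amber bottle, 74 mm across, 262 mm tall, on the table at one side. Origin under its centre. Bystander.
- bottle_green: Corked green bottle, 74 mm across, 262 mm tall, on the table at the other side. Origin under its centre. Bystander.
- jug: Clear measuring jug, 100 mm across, 120 mm tall, near left on the table. Origin under its centre. Bystander.
- funnel: White funnel standing on its mouth, 120 mm across, 125 mm tall, on the table at the right. Origin under its centre. Bystander.
- spanner: Steel spanner lying flat on the table, near right. Bystander.

How it is judged (in metres and radians):
On the way, in this order (a step that is already met when the one before it is completed fails the run):
1. the clamp lever's arm lies over the yellow line, the ratchet lever not yet clicked (value of joint clamp_lever between 0.78 and 0.96 rad and value of joint ratchet_lever below 0.3 rad), for 0.2 s.
2. the ratchet lever is in the notch after the fourth click, held by the gripper (value of joint ratchet_lever between 0.835 and 0.975 rad and contact force between the fingers and ratchet_arm above 1 N), for 0.2 s.
At the end, for the whole second after the job is handed in: Clamp lever within 5 degrees of the yellow line (0.78 to 0.96 rad); ratchet lever still, past its fourth click and short of the fifth (0.835 to 0.975 rad), kept there by the fingers on the knob or its bar with more than 1 N; stopper pressed in more than 9 mm (all of step 2 and value of joint clamp_lever between 0.78 and 0.96 rad and value of joint stopper above 0.009 m and velocity of joint ratchet_lever between -0.1 and 0.1 rad/s); the arm keeps its last pose, push and grip.
It fails at once if the ratchet lever passed a fifth click (value of joint ratchet_lever above 1 rad).
It fails at once if a bystander was moved by more than 30 mm (distance of any of spare_a, spare_b, bottle_amber, bottle_green, jug, funnel, spanner from where it was at the start of the episode above 0.03 m).
It also fails if it takes over 67 s, if anything falls off the work surface, if the arm or the gripper's body presses on something with over 40 N, if the wrist force passes 120 N, or if a joint passes its speed limit or range.

### The arm

A 6-joint arm with a two-finger parallel gripper is mounted at the origin on the work surface. World frame = base frame: x ahead of the robot, y to its left, z up, the work surface at z = 0. Lengths are in m, angles in degrees, forces in N, time in s.
With the tool pointing down it reaches from about 0.325 to 0.75 m from the base axis. Payload 7.6 kg.
Tool frame: the origin (TCP) lies on the front face of the gripper's body, between the roots of the fingers; the fingertips stand 73 mm ahead of it and the grasp point (between the pads) lies 54 mm ahead of it; z points along the fingers, x is the direction in which the jaws open and shut, and the axes are right-handed (so a half turn about z gives the same grasp; the last joint's range is limited). The gripper opens to 85 mm and grips with 20 to 120 N. Pads are 22 mm wide; open, the fingers measure 114 mm over their backs; the gripper's body (76 mm by 85 mm) begins 54 mm behind the grasp point. The pads swing forward as they close: fully open they stand 13 mm farther back than shut.
Start: joints at [-67.798, 2.991, 80.254, -0, 96.75, -4.028], TCP at [0.232, -0.471, 0.304] pointing down, gripper open.
Joint ranges: [-166.34, 166.34], [-52.06, 124.39], [6.96, 135.62], [-60.46, 240.46], [14.63, 156.25], [-167.68, 167.68]. Speed limits (degrees/s): [147.25, 147.25, 172.46, 180, 180, 180].

### API

Orientations are given as [roll, pitch, yaw] about the fixed x, y, z axes, in that order (R = Rz(yaw) Ry(pitch) Rx(roll)).
In Python, from plant import sense, snapshot, job_done, boxes_of, masks_of gives the robot as it stands. The module is installed in compiled form; this text tells all that it offers.
- The arm moves only by the tool carry_out, never from a script. Its argument "plan" is text: rows parted by semicolons, each of 6 numbers parted by spaces: the shift along the tool's x, y, z in m, then the turn, a rotation vector about the tool's x, y, z in degrees. A call has 1 to 10 rows; each row shifts and turns the commanded pose from where the row before left it, along the tool's axes as they then stand; what a row does not reach is not made up. A row lasts 1/12 s, in which the tool goes at most 41.7 mm and 7.16 degrees, less where a joint would pass 70% of its speed; a pose out of reach is approached as far as the arm can. A call is refused whole if a number of a shift passes 0.0417 or a number of a turn 7.16, either way. A call with a gripper value outside its range is refused whole. "gripper" is the opening in per cent of the stroke, from 0 (shut) to 100 (fully open), set as the call begins (left out, the last holds). The fingers move at their own pace and stop on an object; "grip_force" is the grip in N (left out, the last holds). Time passes only in rows, so rows that do not move let the fingers close. It gives the time, the measured TCP pose, the force and the opening at its end, in the units of the state.
- sense(): the state, without advancing time (a new reading comes with each control period).
- snapshot(name): name is "side" or "top"; returns a dict with "pixels" (400x640x3 uint8, red, green, blue), "z_map" (400x640 float32, m along the optical axis (not along the pixel's ray), 0 where there is no reading), "fovy" (degrees; the focal length in pixels is half the picture's height over the tangent of half this angle, whatever the lens; pixels are square), "cx", "cy" (the principal point, pixels), "rvec" (rotation vector, rad) and "tvec" (3), from world to camera coordinates, as OpenCV has them. Camera axes: x right, y down, z forward; pixel columns grow to the right and rows downward; lengths in m; the calibration is good to about 2 mm. A picture is of the moment at which its call begins.
- job_done(): hands the job in, once; it reports no verdict.
Trained networks look in a picture, given as the dict that the camera call returned (one of the last four; its "shot" number tells which), for a name from the list of things; names that differ only in an ending like _2 or _b are one class to them, and where a whole thing is asked for, a point or a joint stands for the part that bears it (a point fixed in the world has none). Each returns a list of dicts, best first, with "score" (0 to 1); they miss things now and then, are a little off and sometimes report something else, mostly with a low value. They report only what shows in the picture. A call takes as long as a camera call.
- boxes_of(picture, label): "bbox" ([left, top, width, height] in pixels, round what is visible of it).
- masks_of(picture, label): "region" (400x640 bool, what is visible of it) and "bbox" ([left, top, width, height] in pixels, round what is visible of it).
The state is a dict: "time_s": time; "qpos": joint angles; "joint_vel": joint speeds; "tau": joint torques, N m; "eef_pos": TCP position; "tcp_rot": TCP orientation; "ft_force": force on the tool from outside, world axes, zero at the start; "ft_torque": the same for the moment, N m; "opening": finger opening in m.
Only numpy, scipy, OpenCV 4.12 (cv2) and the standard library are available. Lean on these libraries where they do the work, as an engineer would, in place of code of your own. Each camera call takes 0.05 s, during which the arm holds its last target. There are 200 camera calls.

## Working session

There is one attempt and no reset: what is moved stays moved. The work goes in short steps, Python scripts to look and compute and a tool call to move; the robot and the scene stay as the last step left them, time stands still between calls to the robot, and variables do not carry over. Pictures are saved under pics/ and viewed, about 8 in all and at most 12, crops included, and the job is handed in when it is done.

Besides the shell and the picture viewer there is one more tool, called after "Emit:" as name(argument=value, ...) on one line, values as JSON. carry_out: Moves the arm, as the interface text tells. Its arguments: {"type":"object","properties":{"plan":{"type":"string"},"gripper":{"type":"number"},"grip_force":{"type":"number"}},"required":["plan"]}

```bash
mkdir -p pics
cat > h.py <<'E'
import numpy as np, cv2
from plant import *
np.set_printoptions(precision=4,suppress=True)
def cam(p):
    h=p["pixels"].shape[0]; f=h/2/np.tan(np.radians(p["fovy"])/2)
    R=cv2.Rodrigues(np.array(p["rvec"],float))[0]; return f,p["cx"],p["cy"],R,np.array(p["tvec"],float).ravel()
def cloud(p,m):
    f,cx,cy,R,t=cam(p); v,u=np.nonzero(m&(p["z_map"]>0)); z=p["z_map"][v,u]
    return (np.c_[(u-cx)/f*z,(v-cy)/f*z,z]-t)@R
def save(p,n): cv2.imwrite("pics/"+n,p["pixels"][:,:,::-1])
E
python3 - <<'E'
from h import *
print(sense())
for n in("top","side"):
    p=snapshot(n); save(p,n+"1.png"); f,cx,cy,R,t=cam(p); print(n,f,"cam at",-R.T@t,"axis",R[2])
    for l in("press","blue_post","red_knob","clamp_lever","ratchet_arm","bottle_amber","bottle_green","jug","funnel","spanner","spare_a"):
        for d in masks_of(p,l)[:2]:
            c=cloud(p,d["region"])
            if len(c): print(l,round(d["score"],2),d["bbox"],len(c),"med",np.median(c,0),"lo",np.percentile(c,3,axis=0),"hi",np.percentile(c,97,axis=0))
E
```

```text
{'time_s': 0.0, 'qpos': array([-67.8016,   3.0285,  80.3152,   0.0001,  96.7497,  -4.0273]), 'joint_vel': array([ 0.1194, -0.0098,  0.0184,  0.0013, -0.0298,  0.0292]), 'tau': array([  0.0015, -38.1667, -36.0188,   0.0001,   0.0061,  -0.    ]), 'eef_pos': array([ 0.232 , -0.4708,  0.303 ]), 'tcp_rot': array([-179.9934,    0.0931,  -63.7743]), 'ft_force': array([ 0.5816, -0.0139, -0.2595]), 'ft_torque': array([-0.0267, -0.0164,  0.0113]), 'opening': 0.0852514485510534}
top 398.2648204201502 cam at [ 0.3111 -0.0331  1.2504] axis [ 0.1907  0.0162 -0.9815]
press 0.56 [275.9, 125.6, 118.9, 116.7] 10363 med [ 0.5572 -0.045   0.019 ] lo [ 0.4293 -0.2042  0.0135] hi [0.6992 0.1183 0.2837]
blue_post 0.79 [291.1, 177.8, 58.8, 28.0] 350 med [ 0.58   -0.0054  0.035 ] lo [ 0.5268 -0.0864  0.0225] hi [0.6031 0.0774 0.0954]
red_knob 0.63 [377.2, 158.4, 16.9, 36.9] 281 med [ 0.5984 -0.1858  0.203 ] lo [ 0.5636 -0.2016  0.1202] hi [ 0.6225 -0.1683  0.2383]
red_knob 0.63 [290.7, 180.8, 59.2, 26.6] 387 med [ 0.5811 -0.0084  0.0349] lo [ 0.5268 -0.0871  0.0191] hi [0.6066 0.0771 0.0956]
clamp_lever 0.82
[... 2342 characters left out ...]
 0.0728] lo [0.2861 0.2957 0.0051] hi [0.3746 0.406  0.1205]
jug 0.49 [242.1, 142.0, 117.4, 137.1] 9968 med [ 0.566  -0.0218  0.0201] lo [ 0.4299 -0.1936  0.0133] hi [0.6878 0.1268 0.283 ]
funnel 0.79 [352.8, 136.8, 29.6, 34.2] 554 med [ 0.4287 -0.456   0.0311] lo [ 0.3811 -0.4986  0.0035] hi [ 0.4738 -0.4272  0.0959]
spanner 0.76 [366.8, 181.8, 51.3, 9.3] 258 med [ 0.31   -0.338   0.0063] lo [ 0.2389 -0.3635 -0.0008] hi [ 0.3987 -0.3205  0.0108]
spare_a 0.43 [261.5, 229.2, 8.0, 16.9] 84 med [0.677  0.0411 0.032 ] lo [0.6675 0.0286 0.0213] hi [0.6886 0.0476 0.0499]
spare_a 0.41 [278.6, 197.1, 2.0, 8.8] 37 med [ 0.6723 -0.1274  0.0356] lo [ 0.6657 -0.1366  0.0254] hi [ 0.6775 -0.1208  0.0502]
```

Run:
```python
from h import *
ims=[]
for n in("top","side"):
    p=snapshot(n); hsv=cv2.cvtColor(p["pixels"],cv2.COLOR_RGB2HSV)
    H,S,V=[hsv[:,:,i].astype(int) for i in range(3)]
    def rep(k,m,zl,zh,box=(0.4,0.75,-0.25,0.15)):
        c=cloud(p,m); c=c[(c[:,2]>zl)&(c[:,2]<zh)&(c[:,0]>box[0])&(c[:,0]<box[1])&(c[:,1]>box[2])&(c[:,1]<box[3])]
        if len(c): print(n,k,len(c),"mean",c.mean(0),"lo",c.min(0),"hi",c.max(0))
        return c
    rep("blue top",(abs(H-110)<15)&(S>110),.088,.1); rep("blue",(abs(H-110)<15)&(S>110),.03,.1)
    red=((H<8)|(H>172))&(S>120)
    rep("red",red,.19,.26); rep("redtop",red,.225,.26)
    y=rep("yellow",(abs(H-27)<6)&(S>130),.012,.026)
    if len(y)>3: print(cv2.fitLine(y[:,:2].astype(np.float32),cv2.DIST_HUBER,0,.01,.01).ravel())
    g=rep("green head",(abs(H-65)<25)&(S>80),.277,.29)
    for k,c in(("plate",rep("plate",V>0,.012,.0235)),("head",g)):
        r=cv2.minAreaRect(c[:,:2].astype(np.float32)*1000); print(k,r)
    rep("rod",V>0,.3,.33)
    x0,y0=(230,100); ims.append(cv2.resize(p["pixels"][y0:y0+200,x0:x0+200],None,fx=2,fy=2,interpolation=cv2.INTER_CUBIC))
cv2.imwrite("pics/c1.png",np.hstack(ims)[:,:,::-1])
```

```text
top blue top 34 mean [0.5924 0.0742 0.0937] lo [0.5835 0.0655 0.0897] hi [0.6021 0.0834 0.0984]
top blue 60 mean [0.5897 0.0706 0.0817] lo [ 0.5825 -0.0885  0.034 ] hi [0.6021 0.0839 0.0984]
top red 139 mean [ 0.6099 -0.187   0.2326] lo [ 0.5973 -0.2042  0.215 ] hi [ 0.6255 -0.1719  0.2409]
top redtop 126 mean [ 0.6102 -0.1876  0.2339] lo [ 0.5973 -0.2032  0.2252] hi [ 0.6255 -0.1719  0.2409]
top yellow 70 mean [0.5035 0.0388 0.0199] lo [0.4753 0.0073 0.0148] hi [0.5325 0.0729 0.0241]
[ 0.6627 -0.7489  0.5014  0.0412]
top green head 987 mean [ 0.6198 -0.0435  0.2825] lo [ 0.5462 -0.0688  0.277 ] hi [ 0.6922 -0.0179  0.2887]
top plate 7640 mean [ 0.5505 -0.0364  0.0179] lo [ 0.4195 -0.2225  0.012 ] hi [0.7145 0.1315 0.0235]
plate ((566.8080444335938, -45.659515380859375), (290.8979187011719, 348.68798828125), 1.370096206665039)
head ((619.3451538085938, -43.75224304199219), (145.8983917236328, 48.626129150390625), 1.4151737689971924)
top rod 36 mean [ 0.5755 -0.0446  0.3148] lo [ 0.5695 -0.0505  0.3038] hi [ 0.5842 -0.0382  0.3202]
side blue top 38 mean [0.5909 0.0766 0.0934] lo [0.58
[... 297 characters left out ...]
-0.2056  0.2259] hi [ 0.6226 -0.1708  0.2376]
side yellow 72 mean [0.5007 0.0382 0.0195] lo [0.4731 0.002  0.0154] hi [0.5301 0.0686 0.0236]
[ 0.6537 -0.7568  0.4992  0.0399]
side green head 538 mean [ 0.6203 -0.0374  0.2823] lo [ 0.5441 -0.069   0.277 ] hi [ 0.6935 -0.0164  0.2868]
side plate 5522 mean [ 0.5446 -0.0036  0.0181] lo [ 0.4162 -0.2262  0.012 ] hi [0.7092 0.1339 0.0235]
plate ((564.7314453125, -46.41831970214844), (289.9512634277344, 355.9582214355469), 1.2174654006958008)
head ((618.8308715820312, -41.610572814941406), (52.300682067871094, 149.34457397460938), 89.00963592529297)
side rod 38 mean [ 0.574  -0.0423  0.3109] lo [ 0.5683 -0.0548  0.3002] hi [ 0.5814 -0.0368  0.3182]
```

View pics/c1.png

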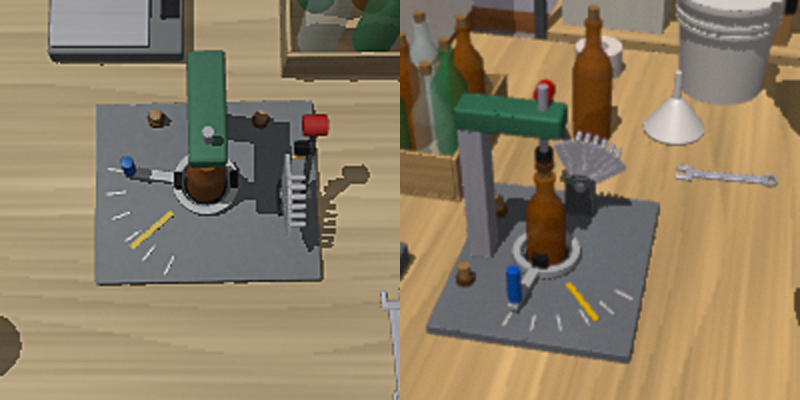

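View pics/top1.png

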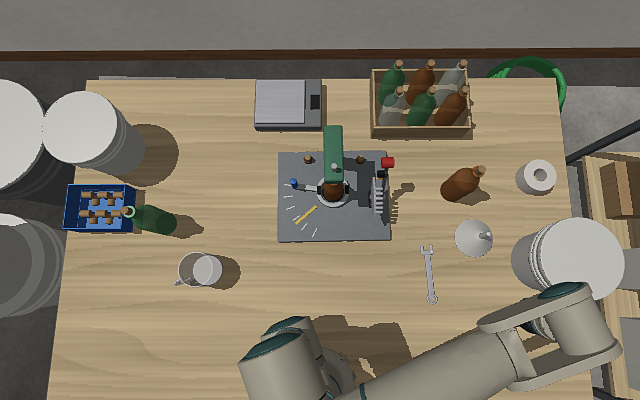

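Top view crop: press at centre, with the blue post at about (293,183), the yellow line at about (305,215) and the red knob at about (388,162). The press axis works out at world (0.574, -0.044), yaw 1.3°. The post and knob positions agree with the geometry given.

```bash
cat > plan.py <<'E'
from h import *
from scipy.spatial.transform import Rotation as Ro, Slerp
AX=np.array([.574,-.0438]); YAW=1.3; PIV=np.array([.5473,-.1892,.075])
def rows(poses,p0=None,r0=None):
    s=sense(); p=np.array(s["eef_pos"]) if p0 is None else p0
    R=Ro.from_euler("xyz",s["tcp_rot"],degrees=True) if r0 is None else r0
    out=[]
    for q,Q in poses:
        d=R.inv().apply(q-p); w=(R.inv()*Q).as_rotvec(degrees=True)
        d=np.round(d,4); w=np.round(w,2); out.append(" ".join(f"{v:g}" for v in [*d,*w]))
        p=p+R.apply(d); R=R*Ro.from_rotvec(w,degrees=True)
    for i in range(0,len(out),10): print(";".join(out[i:i+10]),"\n")
def lin(wps):
    s=sense(); p=np.array(s["eef_pos"]); R=Ro.from_euler("xyz",s["tcp_rot"],degrees=True); o=[]
    for (x,y,z,a,b,c,n) in wps:
        q=np.array([x,y,z]); Q=Ro.from_euler("xyz",[a,b,c],degrees=True); S=Slerp([0,1],Ro.concatenate([R,Q]))
        o+=[(p+(q-p)*k/n,S(k/n)) for k in range(1,n+1)]; p,R=q,Q
    return o
E
python3 - <<'E'
from plan import *
rows(lin([(.38,-.25,.30,180,0,-45,8),(.42,.12,.30,180,0,-8.7,12),(.5915,.0755,.25,180,0,-8.7,6),(.5915,.0755,.126,180,0,-8.7,4)]))
E
```

```text
-0.0166 -0.0288 0.0005 0 -0 -2.35;-0.0154 -0.0294 0.0005 0 -0 -2.34;-0.0142 -0.0301 0.0005 0 -0 -2.35;-0.0129 -0.0306 0.0005 0 -0 -2.34;-0.0117 -0.0311 0.0004 0 -0 -2.35;-0.0104 -0.0316 0.0005 0 -0 -2.35;-0.0091 -0.032 0.0005 0 -0 -2.34;-0.0078 -0.0323 0.0005 0 -0 -2.35;-0.0194 -0.0241 0 0 -0 -3.02;-0.0182 -0.0252 0 0 -0 -3.03 

-0.0168 -0.0261 0 0 -0 -3.02;-0.0154 -0.0269 -0 0 -0 -3.03;-0.0139 -0.0277 -0 0 -0 -3.02;-0.0125 -0.0284 -0 0 -0 -3.03;-0.0109 -0.029 -0 0 -0 -3.02;-0.0095 -0.0295 -0 0 -0 -3.03;-0.0078 -0.03 -0 0 -0 -3.02;-0.0062 -0.0304 -0 0 -0 -3.03;-0.0046 -0.0307 -0 0 -0 -3.02;-0.003 -0.0309 -0 0 -0 -3.03 

0.0293 0.003 0.0083 0 -0 0;0.0294 0.0031 0.0084 0 -0 0;0.0294 0.003 0.0083 0 -0 0;0.0294 0.003 0.0083 0 -0 0;0.0293 0.003 0.0084 0 -0 0;0.0294 0.003 0.0083 0 -0 0;0 -0 0.031 0 -0 0;0 -0 0.031 0 -0 0;0 -0 0.031 0 -0 0;0 -0 0.031 0 -0 0
```

Emit:
carry_out(plan="-0.017 -0.029 0.0005 0 0 -2.35;-0.015 -0.029 0.0005 0 0 -2.35;-0.014 -0.030 0.0005 0 0 -2.35;-0.013 -0.031 0.0005 0 0 -2.35;-0.012 -0.031 0.0005 0 0 -2.35;-0.010 -0.032 0.0005 0 0 -2.35;-0.009 -0.032 0.0005 0 0 -2.35;-0.008 -0.032 0.0005 0 0 -2.35;-0.019 -0.024 0 0 0 -3;-0.018 -0.025 0 0 0 -3", gripper=100, grip_force=20)

```text
time_s: 2.13
eef_pos: [0.3874, -0.1875, 0.2997]
tcp_rot: [180.0, 0.0, -38.8]
ft_force: [0.9, -0.1, 0.2]
opening: 0.0854
```

Emit:
carry_out(plan="-0.017 -0.026 0 0 0 -3;-0.015 -0.027 0 0 0 -3;-0.014 -0.028 0 0 0 -3;-0.0125 -0.028 0 0 0 -3;-0.011 -0.029 0 0 0 -3;-0.0095 -0.0295 0 0 0 -3;-0.008 -0.030 0 0 0 -3;-0.006 -0.030 0 0 0 -3;-0.005 -0.031 0 0 0 -3;-0.003 -0.031 0 0 0 -3")

```text
time_s: 2.97
eef_pos: [0.4204, 0.1209, 0.3001]
tcp_rot: [-180.0, -0.0, -8.8]
ft_force: [1.2, 0.7, 0.1]
opening: 0.0859
```

Run:
```python
from plan import *
s=sense();print(s["eef_pos"],s["tcp_rot"],s["ft_force"],s["opening"])
rows(lin([(.5915,.0755,.25,180,0,-8.7,7),(.5915,.0755,.126,180,0,-8.7,4)]))
```

```text
[0.4204 0.1209 0.3001] [-179.9945   -0.0358   -8.8152] [1.1822 0.7436 0.1167] 0.08590632393896261
0.0251 0.0027 0.0072 -0 -0.01 -0.02;0.0252 0.0027 0.0071 -0 -0 -0.01;0.0251 0.0026 0.0072 -0 -0.01 -0.02;0.0252 0.0027 0.0072 -0 -0 -0.02;0.0251 0.0027 0.0071 -0 -0.01 -0.01;0.0251 0.0027 0.0072 -0 -0 -0.02;0.0252 0.0027 0.0071 -0.01 -0.01 -0.02;-0 0 0.031 0 0 0;-0 0 0.031 0 0 0;-0 0 0.031 0 0 0 

-0 0 0.031 0 0 0
```

Emit:
carry_out(plan="0.025 0.0027 0.007 0 0 0;0.025 0.0027 0.007 0 0 0;0.025 0.0027 0.007 0 0 0;0.025 0.0027 0.007 0 0 0;0.025 0.0027 0.007 0 0 0;0.025 0.0027 0.007 0 0 0;0.026 0.0027 0.007 0 0 0;0 0 0.031 0 0 0;0 0 0.031 0 0 0", gripper=65)

```text
time_s: 3.72
eef_pos: [0.5932, 0.0727, 0.189]
tcp_rot: [-180.0, -0.2, -9.0]
ft_force: [-1.1, -0.5, -0.5]
opening: 0.0555
```

Run:
```python
from plan import *
s=sense();print(s["eef_pos"],s["tcp_rot"],s["ft_force"],s["opening"])
p=snapshot("side"); cv2.imwrite("pics/c2.png",cv2.resize(p["pixels"][80:300,200:420],None,fx=2.5,fy=2.5)[:,:,::-1])
```

```text
[0.5932 0.0727 0.189 ] [-179.9627   -0.202    -9.0245] [-1.1113 -0.5402 -0.4565] 0.05549599793663201
```

View pics/c2.png

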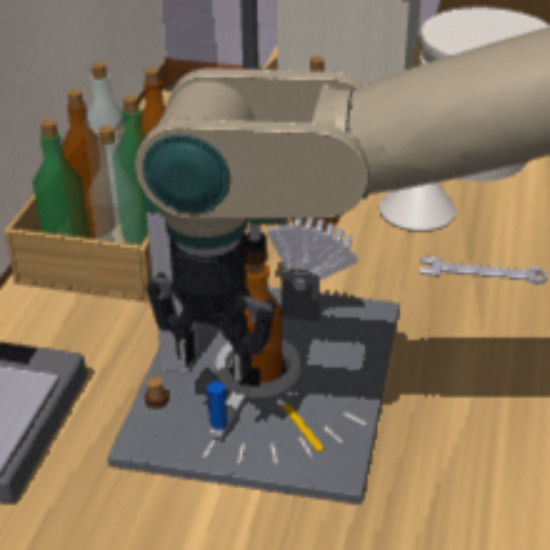

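The fingers (crop px 185–245, 350) are straight above the blue post (217,405), with no contact. Going down to grip it.

Emit:
carry_out(plan="-0.001 -0.002 0.021 0 0 0;0 0 0.021 0 0 0;0 0 0.021 0 0 0;0 0 0 0 0 0")

```text
time_s: 4.1
eef_pos: [0.5888, 0.0753, 0.1218]
tcp_rot: [179.9, 0.4, -9.0]
ft_force: [-0.5, -0.0, -0.7]
opening: 0.0556
```

Emit:
carry_out(plan="0 0 0 0 0 0;0 0 0 0 0 0;0 0 0 0 0 0;0 0 0 0 0 0;0 0 0 0 0 0;0 0 0 0 0 0", gripper=0, grip_force=20)

```text
time_s: 4.6
eef_pos: [0.5918, 0.0754, 0.1283]
tcp_rot: [-180.0, -0.2, -9.0]
ft_force: [-0.5, -0.6, 6.3]
opening: 0.019
```

Run:
```python
from plan import *
s=sense();print(s["eef_pos"],s["tcp_rot"],s["ft_force"],s["opening"])
p=s["eef_pos"]; a0=np.degrees(np.arctan2(*(p[:2]-AX)[::-1])); r0=np.linalg.norm(p[:2]-AX); print(a0,r0)
o=[]
n=20
for k in range(1,n+1):
    a=a0+(80+YAW+50-a0)*k/n; r=r0+(.12-r0)*k/n
    c=np.cos(np.radians(a)),np.sin(np.radians(a)); o.append((np.array([AX[0]+r*c[0],AX[1]+r*c[1],p[2]]),Ro.from_euler("xyz",[180,0,s["tcp_rot"][2]+(a-a0)],degrees=True)))
rows(o)
```

```text
[0.5918 0.0754 0.1283] [-179.9548   -0.2164   -8.9665] [-0.4567 -0.5817  6.2902] 0.01901979242370596
81.50608396182419 0.12054706944653269
-0.0052 0.0002 -0 -0.04 -0.22 -2.49;-0.0053 0.0002 -0 -0 0 -2.49;-0.0052 0.0002 -0 -0 0 -2.49;-0.0052 0.0001 -0 -0 0 -2.49;-0.0053 0.0002 -0 -0 0 -2.49;-0.0052 0.0002 -0 -0 0 -2.49;-0.0052 0.0002 -0 -0 0 -2.49;-0.0052 0.0002 -0 -0 0 -2.49;-0.0053 0.0002 -0 -0 0 -2.49;-0.0052 0.0001 -0 -0 0 -2.49 

-0.0052 0.0002 -0 -0 0 -2.49;-0.0052 0.0002 -0 -0 0 -2.49;-0.0052 0.0002 -0 -0 0 -2.49;-0.0053 0.0002 -0 -0 0 -2.49;-0.0052 0.0002 -0 -0 0 -2.49;-0.0052 0.0001 -0 -0 0 -2.49;-0.0052 0.0002 -0 -0 0 -2.48;-0.0052 0.0002 -0 -0 0 -2.49;-0.0052 0.0002 -0 -0 0 -2.49;-0.0053 0.0002 -0 -0 0 -2.49
```

Emit:
carry_out(plan="-0.0052 0.0002 0 0 0 -2.49;-0.0052 0.0002 0 0 0 -2.49;-0.0052 0.0002 0 0 0 -2.49;-0.0052 0.0002 0 0 0 -2.49;-0.0052 0.0002 0 0 0 -2.49;-0.0052 0.0002 0 0 0 -2.49;-0.0052 0.0002 0 0 0 -2.49;-0.0052 0.0002 0 0 0 -2.49;-0.0052 0.0002 0 0 0 -2.49;-0.0052 0.0002 0 0 0 -2.49")

```text
time_s: 5.43
eef_pos: [0.5403, 0.0712, 0.1283]
tcp_rot: [179.9, -0.3, 16.0]
ft_force: [0.7, -1.6, 7.3]
opening: 0.0197
```

Emit:
carry_out(plan="-0.0052 0.0002 0 0 0 -2.49;-0.0052 0.0002 0 0 0 -2.49;-0.0052 0.0002 0 0 0 -2.49;-0.0052 0.0002 0 0 0 -2.49;-0.0052 0.0002 0 0 0 -2.49;-0.0052 0.0002 0 0 0 -2.49;-0.0052 0.0002 0 0 0 -2.49;-0.0052 0.0002 0 0 0 -2.49;-0.0052 0.0002 0 0 0 -2.49;-0.0052 0.0002 0 0 0 -2.49")

```text
time_s: 6.27
eef_pos: [0.4952, 0.0461, 0.1282]
tcp_rot: [179.9, -0.2, 40.9]
ft_force: [-0.0, 1.2, 8.8]
opening: 0.0196
```

Emit:
carry_out(plan="0 0 0 0 0 0;0 0 0 0 0 0;0 0 0 0 0 0")

```text
time_s: 6.52
eef_pos: [0.495, 0.0459, 0.1282]
tcp_rot: [179.9, -0.1, 40.8]
ft_force: [-3.9, -0.8, 9.8]
opening: 0.0193
```

Run:
```python
from plan import *
s=sense();print(s["eef_pos"],s["tcp_rot"],s["ft_force"],s["opening"])
d=s["eef_pos"][:2]-AX; a=np.degrees(np.arctan2(d[1],d[0])); print(a,np.linalg.norm(d),"joint",np.radians(a-80-YAW))
```

```text
[0.495  0.0459 0.1282] [179.8887  -0.1152  40.8101] [-3.9055 -0.8145  9.7584] 0.019335956774037263
131.35368411378116 0.11955019637469341 joint 0.8736015905386613
```

Emit:
carry_out(plan="0 0 0 0 0 0;0 0 0 0 0 0;0 0 0 0 0 0;0 0 0 0 0 0;0 0 -0.02 0 0 0;0 0 -0.035 0 0 0;0 0 -0.04 0 0 0;0 0 -0.04 0 0 0;0 0 -0.04 0 0 0", gripper=60)

```text
time_s: 7.27
eef_pos: [0.4939, 0.0461, 0.3026]
tcp_rot: [-180.0, 0.0, 40.8]
ft_force: [0.7, -0.1, 0.1]
opening: 0.0516
```

```bash
cat >> plan.py <<'E'
def lev(q,r=.214,dlean=0):
    lean=.4-q; R=Ro.from_euler("z",YAW,degrees=True)*Ro.from_euler("y",lean)
    return PIV+R.apply([0,0,r]), R*Ro.from_euler("y",dlean)*Ro.from_euler("z",90,degrees=True)*Ro.from_euler("x",180,degrees=True)
E
python3 - <<'E'
from plan import *
s=sense();print(s["eef_pos"],s["tcp_rot"],s["ft_force"],s["opening"])
p=snapshot("top"); hsv=cv2.cvtColor(p["pixels"],cv2.COLOR_RGB2HSV); m=(abs(hsv[:,:,0].astype(int)-110)<15)&(hsv[:,:,1]>110)
c=cloud(p,m); c=c[(c[:,2]>.088)&(c[:,2]<.1)&(abs(c[:,0]-.5)<.15)&(abs(c[:,1])<.12)]
if len(c):
  d=c.mean(0)[:2]-AX; print("post",c.mean(0),len(c),np.linalg.norm(d),np.arctan2(d[1],d[0])-np.radians(80+YAW))
q,Q=lev(0,.30); e=Q.as_euler("xyz",degrees=True); print(q,e)
rows(lin([(.42,-.05,.34,180,0,60,5),(.46,-.185,.37,180,0,91.3,5),(*q,*e,8)]))
save(p,"t2.png")
E
```

```text
[0.4939 0.0461 0.3026] [-179.9873    0.0211   40.8325] [ 0.6974 -0.1178  0.1079] 0.05163164065767412
[ 0.6641 -0.1865  0.3513] [-157.0817    0.       91.3   ]
-0.024 0.0047 -0.0058 0.12 -0.1 -3.83;-0.0242 0.0031 -0.0058 0.12 -0.1 -3.84;-0.0244 0.0014 -0.0057 0.12 -0.1 -3.83;-0.0244 -0.0002 -0.0057 0.11 -0.1 -3.83;-0.0244 -0.0018 -0.0056 0.12 -0.1 -3.84;-0.0194 0.0204 -0.006 0 -0 -6.26;-0.0214 0.0182 -0.006 0 -0 -6.26;-0.0234 0.0157 -0.006 0 -0 -6.26;-0.0249 0.0131 -0.006 0 -0 -6.26;-0.0262 0.0103 -0.006 0 -0 -6.26 

-0.0008 0.0255 0.0023 2.87 0 0;-0.0008 0.0256 0.0011 2.86 0 0;-0.0008 0.0256 -0.0002 2.87 0 0;-0.0007 0.0256 -0.0015 2.86 0 0;-0.0008 0.0254 -0.0028 2.87 0 0;-0.0008 0.0253 -0.0041 2.86 0 0;-0.0008 0.0251 -0.0053 2.87 0 0;-0.0007 0.0247 -0.0065 2.86 0 0
```

View pics/t2.png

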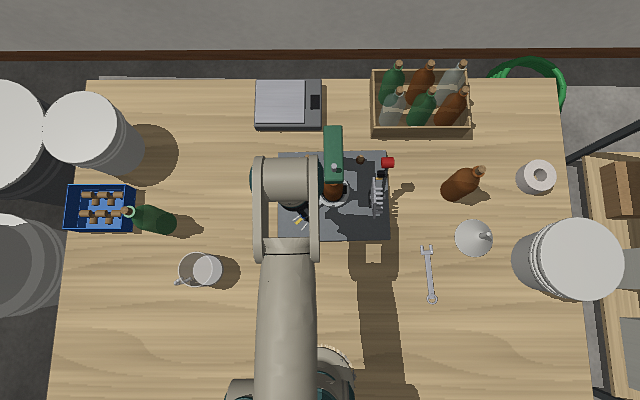

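The arm hides the post in this picture (x 255–320). Nothing else has moved and the knob is at (387,162). I'll check the clamp again once clear.

Emit:
carry_out(plan="-0.024 0.005 -0.006 0 0 -3.9;-0.024 0.003 -0.006 0 0 -3.9;-0.0245 0.0014 -0.006 0 0 -3.8;-0.0245 0 -0.006 0 0 -3.8;-0.0245 -0.002 -0.006 0 0 -3.8;-0.0195 0.0204 -0.006 0 0 -6.26;-0.0215 0.018 -0.006 0 0 -6.26;-0.0235 0.0157 -0.006 0 0 -6.26;-0.025 0.013 -0.006 0 0 -6.26;-0.026 0.010 -0.006 0 0 -6.26", gripper=75)

```text
time_s: 8.15
eef_pos: [0.4586, -0.1868, 0.3608]
tcp_rot: [-180.0, -0.0, 91.6]
ft_force: [-0.1, 0.5, 1.0]
opening: 0.0642
```

Emit:
carry_out(plan="-0.0008 0.0255 0.0023 2.86 0 0;-0.0008 0.0255 0.001 2.86 0 0;-0.0008 0.0255 0 2.86 0 0;-0.0008 0.0255 -0.0015 2.86 0 0;-0.0008 0.0255 -0.003 2.86 0 0;-0.0008 0.0253 -0.004 2.86 0 0;-0.0008 0.025 -0.0053 2.86 0 0;-0.0008 0.0247 -0.0065 2.86 0 0;0 0 0 0 0 0;0 0 0 0 0 0")

```text
time_s: 8.98
eef_pos: [0.6593, -0.1875, 0.3372]
tcp_rot: [-157.3, -0.1, 91.4]
ft_force: [-0.6, -0.4, -1.0]
opening: 0.0637
```

Run:
```python
from plan import *
s=sense();print(s["eef_pos"],s["tcp_rot"],s["ft_force"],s["opening"])
for n in("top","side"):
  p=snapshot(n); hsv=cv2.cvtColor(p["pixels"],cv2.COLOR_RGB2HSV); m=(abs(hsv[:,:,0].astype(int)-110)<15)&(hsv[:,:,1]>110)
  c=cloud(p,m); c=c[(c[:,2]>.088)&(c[:,2]<.1)&(abs(c[:,0]-.5)<.15)&(abs(c[:,1])<.12)]
  if len(c):
    d=c.mean(0)[:2]-AX; print("post",c.mean(0),len(c),np.linalg.norm(d),np.arctan2(d[1],d[0])-np.radians(80+YAW))
cv2.imwrite("pics/s3.png",cv2.resize(p["pixels"][60:300,180:460],None,fx=2.5,fy=2.5)[:,:,::-1])
q,Q=lev(0,.214); e=Q.as_euler("xyz",degrees=True); print(q,e)
rows(lin([(*q,*e,6)]))
```

```text
[ 0.6593 -0.1875  0.3372] [-157.3129   -0.1167   91.3915] [-0.589  -0.4431 -1.0403] 0.06369566057037476
post [0.4963 0.0452 0.0944] 33 0.11812924365800918 0.8693133736967222
post [0.495  0.0472 0.0933] 36 0.12047062135579278 0.8665976380757032
[ 0.6306 -0.1873  0.2721] [-157.0817    0.       91.3   ]
0.0001 0.0004 0.0128 0.11 0.01 0;0.0001 0.0005 0.0127 0.11 0 0.01;0.0002 0.0005 0.0128 0.12 0.01 0;0.0001 0.0005 0.0127 0.11 0.01 0.01;0.0001 0.0005 0.0128 0.11 0.01 -0;0.0001 0.0006 0.0127 0.11 0 0
```

View pics/s3.png

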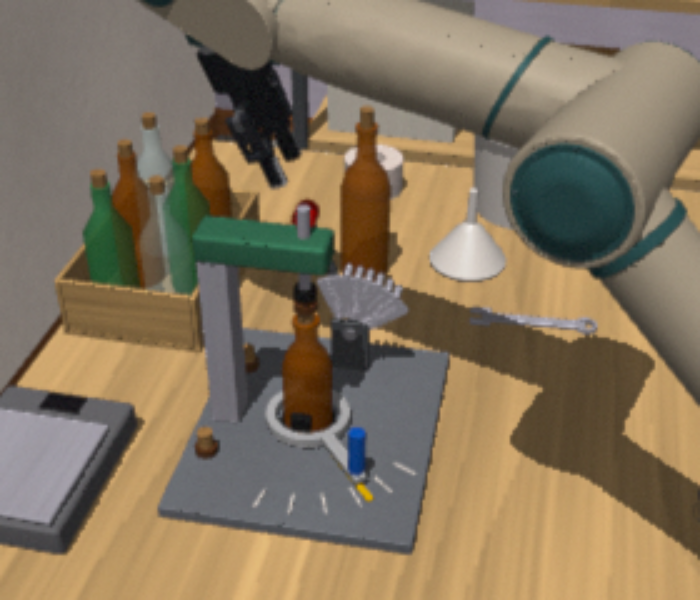

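The clamp arm lies over the yellow line (post at crop px 357,450; 0.868 rad). The gripper is lined up along the lever above the red knob (307,213).

Emit:
carry_out(plan="0 0.0005 0.013 0 0 0;0 0.0005 0.013 0 0 0;0 0.0005 0.013 0 0 0;0 0.0005 0.013 0 0 0;0 0.0005 0.013 0 0 0;0 0.0005 0.012 0 0 0;0 0 0 0 0 0;0 0 0 0 0 0")

```text
time_s: 9.75
eef_pos: [0.63, -0.188, 0.274]
tcp_rot: [-157.9, 0.1, 91.3]
ft_force: [-0.4, -0.1, 0.7]
opening: 0.0641
```

Emit:
carry_out(plan="0 0 0 0 0 0;0 0 0 0 0 0;0 0 0 0 0 0;0 0 0 0 0 0;0 0 0 0 0 0;0 0 0 0 0 0", gripper=0, grip_force=60)

```text
time_s: 10.25
eef_pos: [0.6315, -0.1895, 0.2733]
tcp_rot: [-157.9, 0.2, 91.3]
ft_force: [1.8, -6.1, 6.4]
opening: 0.0307
```

```bash
cat > st.py <<'E'
from plan import *
s=sense(); p=s["eef_pos"]; R=Ro.from_euler("xyz",s["tcp_rot"],degrees=True); g=p+R.apply([0,0,.054])
d=Ro.from_euler("z",-YAW,degrees=True).apply(g-PIV); q=.4-np.arctan2(d[0],d[2])
zt=Ro.from_euler("z",-YAW,degrees=True).apply(-R.apply([0,0,1])); qt=.4-np.arctan2(zt[0],zt[2])
Ru=lev(q)[1]; ft=Ru.inv().apply(s["ft_force"])
print("t",s["time_s"],"q by pos",round(q,3),"r",round(np.hypot(d[0],d[2]),4),"q by tilt",round(qt,3),"force tool-frame",ft,"open",s["opening"])
E
python3 - <<'E'
from st import *
s2=snapshot("side"); cv2.imwrite("pics/s4.png",cv2.resize(s2["pixels"][60:300,180:460],None,fx=2.5,fy=2.5)[:,:,::-1])
for q0,q1,n in((0,.3,8),(.3,.9,30)):
    o=[lev(q0+(q1-q0)*k/n) for k in range(n+1)]; rows(o[1:3],*o[0])
E
```

```text
t 10.25 q by pos -0.007 r 0.1614 q by tilt 0.015 force tool-frame [-6.1466 -1.0192 -6.5002] open 0.030722835685397333
-0 -0.008 0.0002 -2.15 -0 0;-0 -0.008 0.0001 -2.15 -0 -0 

0 -0.0043 0 -1.15 0 0;-0 -0.0043 0.0001 -1.14 0 -0
```

View pics/s4.png

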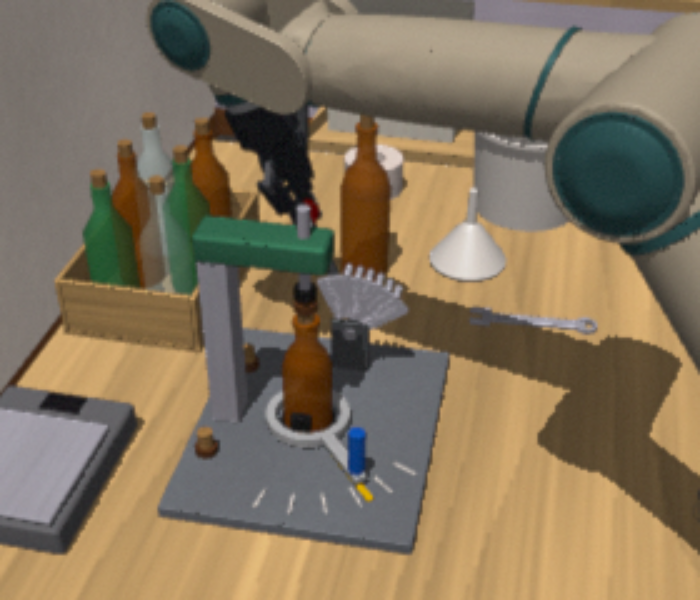

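The knob is gripped (opening 31 mm). I'll run through the free travel first, then take small steps and watch the force.

Emit:
carry_out(plan="0 -0.0075 0.0001 -2 0 0;0 -0.0075 0.0001 -2 0 0;0 -0.0075 0.0001 -2 0 0;0 -0.0075 0.0001 -2 0 0;0 -0.0075 0.0001 -2 0 0;0 -0.0075 0.0001 -2 0 0;0 -0.0075 0.0001 -2 0 0;0 0 0 0 0 0;0 0 0 0 0 0")

```text
time_s: 11.05
eef_pos: [0.5809, -0.1906, 0.2873]
tcp_rot: [-172.0, 0.2, 91.3]
ft_force: [4.9, -6.8, 3.1]
opening: 0.031
```

```bash
python3 st.py
```

```text
t 11.05 q by pos 0.237 r 0.1609 q by tilt 0.26 force tool-frame [-6.8883  4.224  -3.8426] open 0.03096840622165443
```

Emit:
carry_out(plan="0 -0.0043 0 -1.15 0 0;0 -0.0043 0 -1.15 0 0;0 0 0 0 0 0")

```text
time_s: 11.3
eef_pos: [0.5725, -0.1908, 0.2884]
tcp_rot: [-174.4, 0.2, 91.3]
ft_force: [5.6, -6.3, 2.0]
opening: 0.0312
```

Emit:
carry_out(plan="0 -0.0043 0 -1.15 0 0;0 0 0 0 0 0;0 0 0 0 0 0")

```text
time_s: 11.55
eef_pos: [0.5686, -0.1909, 0.2888]
tcp_rot: [-175.5, 0.2, 91.3]
ft_force: [5.3, -7.6, 3.4]
opening: 0.0311
```

Emit:
carry_out(plan="0 -0.0043 0 -1.15 0 0;0 0 0 0 0 0;0 0 0 0 0 0")

```text
time_s: 11.8
eef_pos: [0.5642, -0.191, 0.2891]
tcp_rot: [-176.6, 0.2, 91.3]
ft_force: [3.9, -7.5, 3.7]
opening: 0.0312
```

Emit:
carry_out(plan="0 -0.0043 0 -1.15 0 0;0 0 0 0 0 0;0 0 0 0 0 0")

```text
time_s: 12.05
eef_pos: [0.5599, -0.1911, 0.2894]
tcp_rot: [-177.7, 0.2, 91.3]
ft_force: [3.3, -6.0, 3.4]
opening: 0.0311
```

Emit:
carry_out(plan="0 -0.0043 0 -1.15 0 0;0 0 0 0 0 0;0 0 0 0 0 0")

```text
time_s: 12.3
eef_pos: [0.5555, -0.1912, 0.2895]
tcp_rot: [-178.9, 0.2, 91.3]
ft_force: [3.3, -6.8, 4.7]
opening: 0.031
```

Emit:
carry_out(plan="0 -0.0043 0 -1.15 0 0;0 0 0 0 0 0;0 0 0 0 0 0")

```text
time_s: 12.55
eef_pos: [0.5511, -0.1913, 0.2896]
tcp_rot: [-180.0, 0.2, 91.3]
ft_force: [1.2, -6.5, 4.1]
opening: 0.0309
```

Emit:
carry_out(plan="0 -0.0043 0 -1.15 0 0;0 0 0 0 0 0;0 0 0 0 0 0")

```text
time_s: 12.8
eef_pos: [0.5467, -0.1914, 0.2896]
tcp_rot: [178.9, 0.2, 91.2]
ft_force: [1.2, -6.6, 4.1]
opening: 0.0311
```

Emit:
carry_out(plan="0 -0.0043 0 -1.15 0 0;0 0 0 0 0 0;0 0 0 0 0 0")

```text
time_s: 13.05
eef_pos: [0.5427, -0.1914, 0.2895]
tcp_rot: [177.7, 0.2, 91.3]
ft_force: [3.6, -7.2, 2.9]
opening: 0.0313
```

```bash
python3 st.py
```

```text
t 13.05 q by pos 0.415 r 0.1606 q by tilt 0.44 force tool-frame [-7.2921  3.4589 -2.8818] open 0.031284264904061644
```

Emit:
carry_out(plan="0 -0.0043 0 -1.15 0 0;0 0 0 0 0 0;0 0 0 0 0 0")

```text
time_s: 13.3
eef_pos: [0.5386, -0.1915, 0.2894]
tcp_rot: [176.5, 0.2, 91.3]
ft_force: [5.8, -6.9, 2.9]
opening: 0.031
```

Emit:
carry_out(plan="0 -0.0043 0 -1.15 0 0;0 0 0 0 0 0;0 0 0 0 0 0")

```text
time_s: 13.55
eef_pos: [0.5342, -0.1916, 0.2891]
tcp_rot: [175.4, 0.2, 91.3]
ft_force: [4.4, -6.5, 1.6]
opening: 0.0307
```

Emit:
carry_out(plan="0 -0.0043 0 -1.15 0 0;0 0 0 0 0 0;0 0 0 0 0 0")

```text
time_s: 13.8
eef_pos: [0.5299, -0.1918, 0.2887]
tcp_rot: [174.2, 0.2, 91.3]
ft_force: [3.7, -7.7, 2.2]
opening: 0.0315
```

Emit:
carry_out(plan="0 -0.0043 0 -1.15 0 0;0 0 0 0 0 0;0 0 0 0 0 0")

```text
time_s: 14.05
eef_pos: [0.5255, -0.1918, 0.2883]
tcp_rot: [173.1, 0.2, 91.3]
ft_force: [3.0, -6.1, 2.7]
opening: 0.0309
```

Emit:
carry_out(plan="0 -0.0043 0 -1.15 0 0;0 0 0 0 0 0;0 0 0 0 0 0")

```text
time_s: 14.3
eef_pos: [0.5212, -0.1919, 0.2878]
tcp_rot: [172.0, 0.2, 91.2]
ft_force: [2.1, -5.8, 2.1]
opening: 0.0311
```

Emit:
carry_out(plan="0 -0.0043 0 -1.15 0 0;0 0 0 0 0 0;0 0 0 0 0 0")

```text
time_s: 14.55
eef_pos: [0.5169, -0.192, 0.2872]
tcp_rot: [170.8, 0.2, 91.2]
ft_force: [1.4, -6.1, 3.0]
opening: 0.0309
```

Emit:
carry_out(plan="0 -0.0043 0 -1.15 0 0;0 0 0 0 0 0;0 0 0 0 0 0")

```text
time_s: 14.8
eef_pos: [0.5125, -0.1922, 0.2864]
tcp_rot: [169.7, 0.2, 91.2]
ft_force: [0.5, -5.5, 2.4]
opening: 0.0311
```

Emit:
carry_out(plan="0 -0.0043 0 -1.15 0 0;0 0 0 0 0 0;0 0 0 0 0 0")

```text
time_s: 15.05
eef_pos: [0.5085, -0.1922, 0.2856]
tcp_rot: [168.5, 0.2, 91.2]
ft_force: [3.2, -7.1, 1.8]
opening: 0.0312
```

```bash
python3 st.py
```

```text
t 15.05 q by pos 0.576 r 0.1602 q by tilt 0.6 force tool-frame [-7.1928  3.3189 -1.2039] open 0.031249150259370875
```

Force jumps came at q≈0.25, 0.415 and 0.576, which is 0.16 apart. So two clicks have passed, and the jumps mark the notch middles. Continuing for two more.

Emit:
carry_out(plan="0 -0.0043 0 -1.15 0 0;0 0 0 0 0 0;0 0 0 0 0 0")

```text
time_s: 15.3
eef_pos: [0.5045, -0.1923, 0.2849]
tcp_rot: [167.3, 0.2, 91.2]
ft_force: [4.7, -6.5, 2.0]
opening: 0.0315
```

Emit:
carry_out(plan="0 -0.0043 0 -1.15 0 0;0 -0.0043 0 -1.15 0 0;0 0 0 0 0 0;0 0 0 0 0 0")

```text
time_s: 15.63
eef_pos: [0.4959, -0.1925, 0.2828]
tcp_rot: [165.1, 0.2, 91.2]
ft_force: [3.4, -6.8, 0.3]
opening: 0.0309
```

Emit:
carry_out(plan="0 -0.0043 0 -1.15 0 0;0 -0.0043 0 -1.15 0 0;0 0 0 0 0 0;0 0 0 0 0 0")

```text
time_s: 15.97
eef_pos: [0.4875, -0.1927, 0.2805]
tcp_rot: [162.8, 0.2, 91.2]
ft_force: [2.4, -6.7, 0.8]
opening: 0.0311
```

Emit:
carry_out(plan="0 -0.0043 0 -1.15 0 0;0 0 0 0 0 0;0 0 0 0 0 0")

```text
time_s: 16.22
eef_pos: [0.4834, -0.1928, 0.2792]
tcp_rot: [161.7, 0.2, 91.2]
ft_force: [2.6, -5.2, 0.7]
opening: 0.0311
```

Emit:
carry_out(plan="0 -0.0043 0 -1.15 0 0;0 0 0 0 0 0;0 0 0 0 0 0")

```text
time_s: 16.47
eef_pos: [0.4792, -0.1929, 0.2778]
tcp_rot: [160.5, 0.2, 91.2]
ft_force: [1.3, -5.6, 0.3]
opening: 0.0312
```

Emit:
carry_out(plan="0 -0.0043 0 -1.15 0 0;0 0 0 0 0 0;0 0 0 0 0 0")

```text
time_s: 16.72
eef_pos: [0.4754, -0.193, 0.2764]
tcp_rot: [159.3, 0.2, 91.2]
ft_force: [4.0, -6.5, 0.9]
opening: 0.0311
```

Emit:
carry_out(plan="0 -0.0043 0 -1.15 0 0;0 0 0 0 0 0;0 0 0 0 0 0")

```text
time_s: 16.97
eef_pos: [0.4715, -0.193, 0.275]
tcp_rot: [158.2, 0.2, 91.2]
ft_force: [6.1, -6.5, -0.6]
opening: 0.0309
```

```bash
python3 st.py
```

```text
t 16.9667 q by pos 0.756 r 0.1599 q by tilt 0.781 force tool-frame [-6.6632  5.3446  2.6005] open 0.03089382243439206
```

Emit:
carry_out(plan="0 -0.0043 0 -1.15 0 0;0 -0.0043 0 -1.15 0 0;0 0 0 0 0 0;0 0 0 0 0 0")

```text
time_s: 17.3
eef_pos: [0.4633, -0.1932, 0.2716]
tcp_rot: [155.9, 0.2, 91.2]
ft_force: [5.0, -7.5, -1.3]
opening: 0.0314
```

Emit:
carry_out(plan="0 -0.0043 0 -1.15 0 0;0 -0.0043 0 -1.15 0 0;0 0 0 0 0 0;0 0 0 0 0 0")

```text
time_s: 17.63
eef_pos: [0.4554, -0.1934, 0.268]
tcp_rot: [153.6, 0.2, 91.2]
ft_force: [3.1, -6.4, -0.1]
opening: 0.031
```

Emit:
carry_out(plan="0 -0.0043 0 -1.15 0 0;0 0 0 0 0 0;0 0 0 0 0 0")

```text
time_s: 17.88
eef_pos: [0.4516, -0.1935, 0.266]
tcp_rot: [152.5, 0.2, 91.2]
ft_force: [2.8, -6.9, -0.3]
opening: 0.0316
```

Emit:
carry_out(plan="0 -0.0043 0 -1.15 0 0;0 0 0 0 0 0;0 0 0 0 0 0")

```text
time_s: 18.13
eef_pos: [0.4477, -0.1936, 0.264]
tcp_rot: [151.3, 0.2, 91.2]
ft_force: [2.4, -6.7, -0.4]
opening: 0.0313
```

```bash
python3 st.py
```

```text
t 18.1333 q by pos 0.881 r 0.1597 q by tilt 0.9 force tool-frame [-6.7687  1.7781  1.4319] open 0.03130124759764902
```

Emit:
carry_out(plan="0 -0.001 0 -0.3 0 0;0 0 0 0 0 0;0 0 0 0 0 0;0 0 0 0 0 0;0 0 0 0 0 0;0 0 0 0 0 0")

```text
time_s: 18.63
eef_pos: [0.447, -0.1936, 0.2636]
tcp_rot: [151.0, 0.2, 91.2]
ft_force: [4.4, -6.3, -0.2]
opening: 0.031
```

```bash
python3 st.py
python3 - <<'E'
from plan import *
for n in("top","side"):
  p=snapshot(n); hsv=cv2.cvtColor(p["pixels"],cv2.COLOR_RGB2HSV); m=(abs(hsv[:,:,0].astype(int)-110)<15)&(hsv[:,:,1]>110)
  c=cloud(p,m); c=c[(c[:,2]>.088)&(c[:,2]<.1)&(abs(c[:,0]-.5)<.15)&(abs(c[:,1])<.12)]
  if len(c): d=c.mean(0)[:2]-AX; print("post",len(c),np.arctan2(d[1],d[0])-np.radians(80+YAW))
  c=cloud(p,((hsv[:,:,0]<8)|(hsv[:,:,0]>172))&(hsv[:,:,1]>120)); c=c[(abs(c[:,0]-.47)<.1)&(abs(c[:,1]+.19)<.05)&(c[:,2]>.17)]
  if len(c): print("red",len(c),c.mean(0),c.min(0),c.max(0))
  c=cloud(p,p["z_map"]>0); c=c[(np.linalg.norm(c[:,:2]-AX,axis=1)<.012)&(c[:,2]>.285)]; print("rod top",c[:,2].max() if len(c) else None)
  cv2.imwrite(f"pics/{n}5.png",cv2.resize(p["pixels"][80:280,200:440],None,fx=3,fy=3)[:,:,::-1])
E
```

```text
t 18.6333 q by pos 0.884 r 0.1596 q by tilt 0.905 force tool-frame [-6.4133  3.6222  2.167 ] open 0.031001130969373205
post 33 0.8673449592732367
red 101 [ 0.4778 -0.1918  0.23  ] [ 0.4501 -0.2073  0.1838] [ 0.4949 -0.1755  0.3344]
rod top 0.3013224103514016
post 35 0.8662888095625989
red 27 [ 0.4782 -0.1881  0.2314] [ 0.4664 -0.212   0.2217] [ 0.4867 -0.1691  0.2506]
rod top 0.3012358629834317
```

View pics/side5.png

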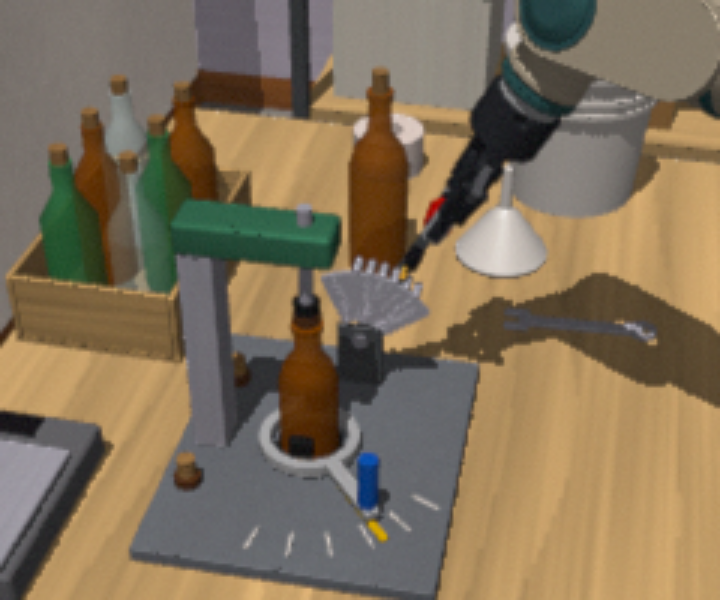

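The knob (crop px 435,210) is held in the fingers. The pointer (405,272) sits past four teeth and short of the fifth. The ram is down about 18 mm, so q≈0.9, and the clamp arm is still on the yellow line (368,480).

```bash
python3 -c "
from plant import job_done; print(job_done())"
```

```text
the job is handed in; nothing more can be done
None
```

The bottle is clamped and the ratchet lever is held in the fourth notch. I handed the job in at about 18.7 s with the gripper still on the knob; it gave no verdict.

- **Clamp:** I gripped the blue post and swung it along its arc. The last pictures put the lever at 0.867 rad (target 0.873), with the arm over the yellow line.
- **Ratchet lever:** I gripped the red knob on its flat ends with 60 N and pulled it in small steps, watching the force. The force jumped at about 0.25, 0.415, 0.576 and 0.736 rad, and began the next jump at 0.884. That puts the lever past the fourth click, in the middle of that notch.
- **Last checks:** the lever reads 0.884 rad from the tool's position and 0.905 from its tilt. The ram had dropped about 18 mm, which means about 0.9 rad. All three lie inside 0.835–0.975.
- **Not measured directly:** I judged how far the stopper went in only from the ram's travel. A steady sideways force of about 6 N on the tool remained from a slight off-centre grip, and I left it.
- **Bystanders:** I saw none moved in the pictures, but did not measure them again at the end.

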